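# White calibration of a tilting-head colour reader

## Task

Calibrate the colour reader on its white standard: lift the white-gripped standard up and off its fork on the hanger, tilt it to the slope at which the reader's head is set, and press it gently into the port collar until its face sits flush on the seat with the sprung port ring pushed in. The reading is taken while you hold it, so finish still gripping the standard and keeping it pressed flush (let go, and the spring lifts it off). Leave the head's setting, the black-gripped standard on its fork and the other things on the bench as they are.

Things in the scene. Friction and masses are not known exactly. Their poses are not given: they have to be found in the camera images.
- white_standard: White standard. Rigid upright stalk, 110 to 230 g: round foot 64 mm wide, 10 mm thick, its flat underside the measuring face; neck 12 mm wide; flange 32 mm wide, 45 to 50 mm above the face, by which it hangs on a fork; white square grip 20 x 20 mm, 50 to 95 mm above the face. Origin: centre of the face; z up the stalk, x and y square to the grip's sides. Face hangs 109 mm over the bench.
- black_standard: Black standard. Rigid upright stalk, 110 to 230 g: round foot 64 mm wide, 10 mm thick, its flat underside the measuring face; neck 12 mm wide; flange 32 mm wide, 45 to 50 mm above the face, by which it hangs on a fork; black square grip 20 x 20 mm, 50 to 95 mm above the face. Origin: centre of the face; z up the stalk, x and y square to the grip's sides. The two may hang either way round.
- hanger: Fixed steel stand, base plate 110 x 170 mm. Two forks, 100 mm apart (y = +50, -50 mm), point to its own -x, roughly to the robot; nothing on it is higher than 164 mm. A standard hangs at x = -10 mm; its foot is wider than the fork, so it leaves by rising over the upturned ends and then moving along the hanger's -x. Origin: centre of the base's underside, z up.
- fork_ends (a point): Point between the two forks at the height of their upturned front ends (x = -36 mm, 164 mm up). Each fork: two 8 mm tines with a 19 mm gap, tops 154 mm up, tips 10 mm higher. Lift a standard 12 mm or more (20 is comfortable), then draw it some 70 mm along the hanger's -x to be clear. The cross bar behind is at x = +22 mm.
- reader: Colour reader, fixed: white base 200 mm deep, 150 mm wide, 28 mm high, a control panel on its front; two cheeks up to 117 mm carry the grey tilting head between them. Origin on the bench, 20 mm behind the base's middle; x away from the robot side, z up. The head's pivot, along y, is at x = 10 mm, 85 mm up.
- port (a point): Centre of the seat on the head: the plane of three brass pads (8 mm wide, on a 50 mm circle) on which the standard's face sits when flush, 50 mm from the pivot. z: outward normal of the sloped face, up and towards the reader's -x. The standard is home when its origin is here and its z lies along this z, in any turn about z.
- collar (a point): Centre of the mouth of the aluminium collar round the seat, 7 mm out from the seat along its z (same axes). The collar is 71 mm wide inside at the seat, 79 mm at the mouth; the 64 mm foot drops in with 3.5 mm play all round. The head's face is 100 x 108 mm; nothing on it is higher than the collar but the port ring.
- reader_head (a joint): Slope of the head's face, rad: 0 face level, growing as the face tips towards the reader's -x. Clamped (stiff): differs from run to run (0.30 to 0.65), and is not to be changed.
- port_ring (a joint): Sprung steel port ring, 30 mm across, in the middle of the collar, m: 0 out, when it stands 8 mm above the seat (1 mm above the collar); 0.008 when pushed level with the seat; stop at 0.010. The spring pushes back with 3.2 N at 0 and 6.4 N at 0.008.
- paint_tin_1: Bystander: paint tin 62 mm across, 76 mm high, behind the work near the middle; origin under its centre.
- paint_tin_2: Bystander: a second paint tin, same size, right of the work.
- film_applicator: Bystander: metal film applicator, 118 x 44 x 34 mm; origin under its centre.
- dropper_bottle: Bystander: small dropper bottle with a red cap, 32 mm across, 54 mm high, by the tin near the middle; origin under its centre.
There are look-alikes about, which are no part of the job. Leave any green look-alike of the white_standard alone.

How it is judged:
By the outcome, as a careful person would: the job done as asked, in the order asked, and still so for the second after the job is handed in, while the arm keeps its last pose, push and grip.
It also fails if it takes over 54 s, if anything falls off the work surface, if the arm or the gripper's body presses on something with over 40 N, if the wrist force passes 120 N, or if a joint passes its speed limit or range.

## Robot

A 6-joint arm with a two-finger parallel gripper is mounted at the origin on a cart in front of the work surface, level with it; the furniture and walls round the work are solid. World frame = base frame: x ahead of the robot, y to its left, z up, the work surface at z = 0. Lengths are in m, angles in rad, forces in N, time in s.
With the tool pointing down it reaches from about 0.25 to 0.775 m from the base axis. Payload 4 kg.
Tool frame: the origin (TCP) lies at the very end of the fingers, on their centre line; the grasp point (between the pads) lies 19 mm behind it; x points along the fingers, y is the direction in which the jaws open and shut, and the axes are right-handed (so a half turn about x gives the same grasp; the last joint's range is limited). The gripper opens to 94 mm and grips with 3 to 60 N. Pads are 16 mm wide; open, the fingers measure 119 mm over their backs; the gripper's body (75 mm by 177 mm) begins 78 mm behind the grasp point.
Start: joints at [1.157, 0.087, 1.371, -0, 1.684, -0.103], TCP at [0.168, 0.524, 0.168] pointing down, gripper open.
Joint ranges: [-3.1, 3.1], [-0.76, 2.03], [0.27, 2.55], [-1.08, 4.22], [0.17, 2.65], [-2.57, 2.57]. Speed limits (rad/s): [2.79, 2.79, 3.14, 3.14, 3.14, 3.14].

## Interface

Orientations are given as [roll, pitch, yaw] about the fixed x, y, z axes, in that order (R = Rz(yaw) Ry(pitch) Rx(roll)).
In Python, from bench import robot gives the robot as it stands.
- The arm moves only by the tool carry_out, never from a script. Its argument "targets" is a list of rows, each a list of 5 numbers: the closure, from 0 (fully open) to 1 (shut), then the shift along the tool's x, y, z in cm, then the turn about the tool's x in degrees. In form: [[fingers, tx, ty, tz, turn], ...]. A call has 1 to 20 rows; each row shifts and turns the commanded pose from where the row before left it, along the tool's axes as they then stand; what a row does not reach is not made up. A row lasts 1/10 s, in which the tool goes at most 50 mm and 8.59 degrees, less where a joint would pass 70% of its speed; a pose out of reach is approached as far as the arm can. A call is refused whole if a number of a shift passes 5 or a number of a turn 8.59, either way. A call with a gripper value outside its range is refused whole. The fingers move at their own pace and stop on an object; the grip force is fixed at half the most. Time passes only in rows, so rows that do not move let the fingers close. It gives the time, the measured TCP pose, the force and the opening at its end, in the units of the state.
- robot.get_obs(): the state, without advancing time (a new reading comes with each control period).
- robot.snapshot(name): name is "side" or "top" or "wrist"; returns a dict with "image" (384x512x3 uint8, red, green, blue), "camera_matrix" (3x3 intrinsics, pixels), "distortion" ([k1, k2, p1, p2, k3] as OpenCV has them; the pictures are not rectified), "pose" (4x4, takes a point from camera to world coordinates). Camera axes: x right, y up, looking along -z (the intrinsics and any distortion apply to the point x, -y, -z); pixel columns grow to the right and rows downward; lengths in m; the calibration is good to about 2 mm. A picture is of the moment at which its call begins. There is no depth.
- robot.close_job(): hands the job in, once; it reports no verdict.
The state is a dict: "time": time; "joint_positions": joint angles; "qvel": joint speeds; "joint_torque": joint torques, N m; "tool_pos": TCP position; "ee_rot": TCP orientation; "wrist_force": force on the tool from outside, world axes, zero at the start; "wrist_torque": the same for the moment, N m; "width": finger opening in m.
Only numpy, scipy, OpenCV 4.12 (cv2) and the standard library are available. Lean on these libraries where they do the work, as an engineer would, in place of code of your own. Each camera call takes 0.05 s, during which the arm holds its last target. There are 200 camera calls.

## Working session

There is one attempt and no reset: what is moved stays moved. The work goes in short steps, Python scripts to look and compute and a tool call to move; the robot and the scene stay as the last step left them, time stands still between calls to the robot, and variables do not carry over. Pictures are saved under pics/ and viewed, about 8 in all and at most 12, crops included, and the job is handed in when it is done.

Besides the shell and the picture viewer there is one more tool, called in YAML: its name, and indented under it one key for each argument. carry_out: Moves the arm, as the interface text tells. Its arguments: {"type":"object","properties":{"targets":{"type":"array","items":{"type":"array","items":{"type":"number"}}}},"required":["targets"]}

```bash
mkdir -p pics; ls; cat > h.py <<'E'
from bench import robot
import numpy as np, cv2, pickle
from scipy.spatial.transform import Rotation as R
def snap(n,tag):
    s=robot.snapshot(n); pickle.dump(s,open(f'pics/{tag}.pkl','wb')); cv2.imwrite(f'pics/{tag}.png',s['image'][:,:,::-1]); return s
def load(tag): return pickle.load(open(f'pics/{tag}.pkl','rb'))
def ray(s,uv):
    p=cv2.undistortPoints(np.array([[uv]],float),np.array(s['camera_matrix']),np.array(s['distortion']))[0,0]
    T=np.array(s['pose']); d=T[:3,:3]@np.array([p[0],-p[1],-1]); return T[:3,3],d/np.linalg.norm(d)
def onz(s,uv,z):
    o,d=ray(s,uv); return o+d*(z-o[2])/d[2]
def tri(sa,ua,sb,ub):
    o1,d1=ray(sa,ua);o2,d2=ray(sb,ub)
    t=np.linalg.lstsq(np.c_[d1,-d2],o2-o1,rcond=None)[0]
    a=o1+d1*t[0];b=o2+d2*t[1]; return (a+b)/2,np.linalg.norm(a-b)
def proj(s,P):
    T=np.array(s['pose']); q=(np.atleast_2d(P)-T[:3,3])@T[:3,:3]; q=q*[1,-1,-1]
    return cv2.projectPoints(q,np.zeros(3),np.zeros(3),np.array(s['camera_matrix']),np.array(s['distortion']))[0][:,0]
E
python3 - <<'E'
from h import *
np.set_printoptions(precision=3,suppress=True)
for n in ['side','top']:
    s=snap(n,n+'0'); print(n,s['pose'],s['camera_matrix'],s['distortion'])
a=[cv2.imread(f'pics/{n}0.png') for n in ['side','top']]
for n,i in zip(['side','top'],a): cv2.imwrite(f'pics/{n}0b.png',cv2.resize(i,(800,600),interpolation=cv2.INTER_CUBIC))
print(robot.get_obs())
E
```

```text
pics
side [[ 0.922  0.214 -0.323  0.134]
 [-0.387  0.542 -0.746 -0.893]
 [ 0.015  0.813  0.582  0.846]
 [ 0.     0.     0.     1.   ]] [[390.661   0.    251.421]
 [  0.    390.661 185.904]
 [  0.      0.      1.   ]] [-0.042  0.     0.     0.     0.   ]
top [[ 0.027  0.987 -0.156  0.332]
 [-1.     0.027 -0.004  0.016]
 [ 0.     0.156  0.988  1.471]
 [ 0.     0.     0.     1.   ]] [[377.609   0.    250.73 ]
 [  0.    377.609 197.068]
 [  0.      0.      1.   ]] [-0.117  0.     0.     0.     0.   ]
{'time': 0.1, 'joint_positions': array([ 1.157,  0.088,  1.372, -0.   ,  1.684, -0.103]), 'qvel': array([-0.001, -0.   , -0.002, -0.   , -0.001,  0.001]), 'joint_torque': array([  0.003, -34.125, -30.33 ,   0.072,   0.03 ,  -0.   ]), 'tool_pos': array([0.168, 0.523, 0.167]), 'ee_rot': array([-1.67 ,  1.569, -1.98 ]), 'wrist_force': array([ 0.048,  0.625, -0.238]), 'wrist_torque': array([ 0.058, -0.03 , -0.017]), 'width': 0.09407015442630076}
```

View pics/side0b.png

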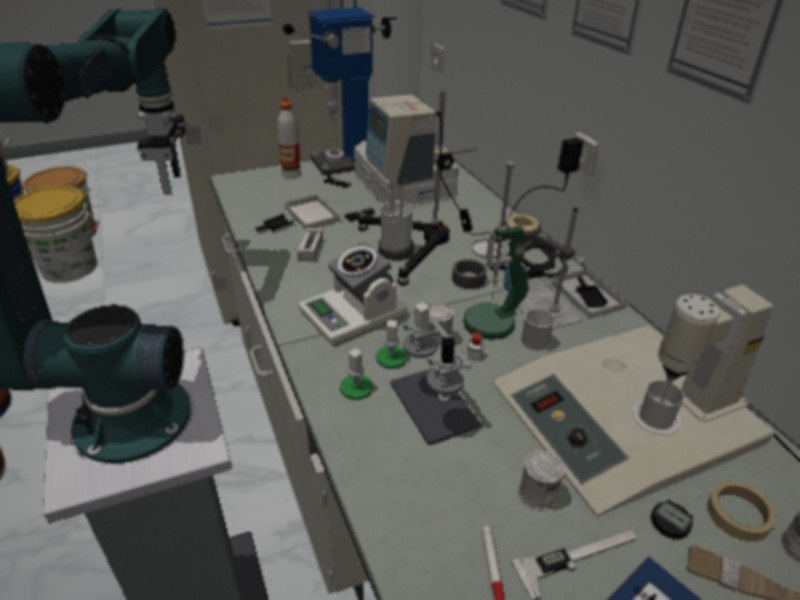

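View pics/top0b.png

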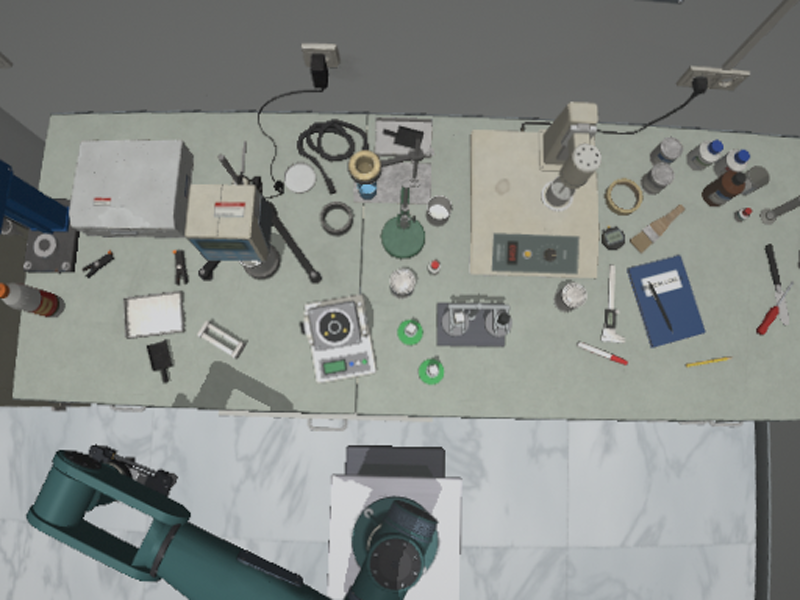

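The scene, in 800x600 pixels:
- **White-gripped things:** the hanger's left-hand standard at side (421,312), top (460,317), and two green-footed look-alikes standing on the bench at side (391,335) and (355,365).
- **Black standard:** side (447,350).
- **Reader:** side (360,280), top (338,335).

I choose the one on the hanger and check it in a close crop.

```bash
python3 - <<'E'
from h import *
s=cv2.imread('pics/side0.png');t=cv2.imread('pics/top0.png')
def crop(i,x,y,w,h,k): return cv2.resize(i[y:y+h,x:x+w],(w*k,h*k),interpolation=cv2.INTER_CUBIC)
a=np.full((600,800,3),0,np.uint8)
c=crop(s,185,145,133,100,6); 
cv2.imwrite('pics/c1.png',c)     # side x=185+u/6,y=145+v/6
c=crop(t,190,180,150,80,5); cv2.imwrite('pics/c2.png',c) 
E
```

```text
(no output)
```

View pics/c1.png

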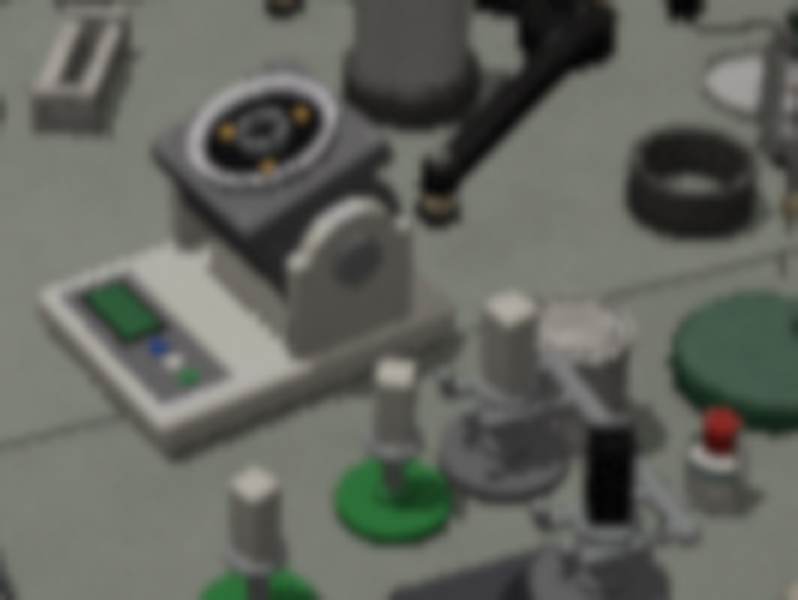

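View pics/c2.png

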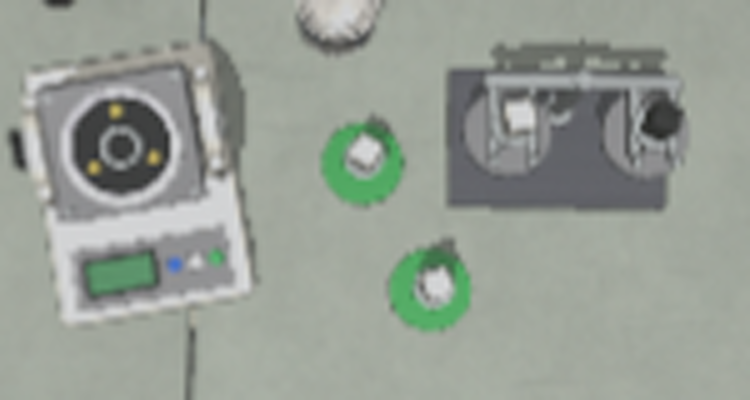

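The crops confirm it. The white-gripped standard hangs on the hanger's left fork, its grip top at side crop (510,306) and top crop (519,115). The green-footed ones at side crop (395,370) and (255,485) are the decoys. The reader's three brass pads are clear in both views.

The tool only turns about its vertical axis, so the tilt has to come from pivoting the standard between the pads. I plan to press its foot on the steel fork tips to do that. First I'll measure.

```bash
python3 - <<'E'
from h import *
np.set_printoptions(precision=4,suppress=True)
S,T=load('side0'),load('top0')
def pads(s,x,y,w,h):
    im=cv2.cvtColor(s['image'],cv2.COLOR_RGB2HSV)[y:y+h,x:x+w]
    m=((im[...,0]>10)&(im[...,0]<28)&(im[...,1]>110)&(im[...,2]>70)).astype(np.uint8)
    n,l,st,c=cv2.connectedComponentsWithStats(m)
    return [(c[i]+[x,y],st[i,4]) for i in range(1,n)]
for p in pads(S,212,155,35,23):print('S',p)
for p in pads(T,200,198,28,20):print('T',p)
cs=lambda u,v:((u+.5)/6-.5+185,(v+.5)/6-.5+145)
ct=lambda u,v:((u+.5)/5-.5+190,(v+.5)/5-.5+180)
print('grip top',tri(S,cs(510,306),T,ct(519,115)), onz(T,ct(519,115),.204),onz(S,cs(510,306),.204))
print('black',onz(T,ct(662,118),.204))
P=[tri(S,cs(*a),T,ct(*b)) for a,b in [((302,115),(115,110)),((228,132),(94,167)),((267,166),(154,157))]]
for p in P:print('pad',p)
p=np.array([q[0] for q in P]); n=np.cross(p[1]-p[0],p[2]-p[0]);n/=np.linalg.norm(n)
print('n',n,'ctr',p.mean(0),[np.linalg.norm(p[i]-p[i-1]) for i in range(3)])
print('base corners z28',[onz(T,ct(u,v),.028) for u,v in [(68,322),(255,290)]])
print('collar top/side',tri(S,cs(263,128),T,ct(119,146)))
print('hanger plate',[onz(T,ct(u,v),.006) for u,v in [(447,207),(666,209),(447,70)]])
print('bar', [onz(T,ct(u,v),.16) for u,v in [(490,82),(678,86)]])
E
```

```text
S (array([234.5, 163.5]), np.int32(4))
S (array([222.5, 166.5]), np.int32(4))
S (array([228.5, 172. ]), np.int32(2))
T (array([212.5, 201.5]), np.int32(4))
T (array([220.3333, 211.3333]), np.int32(3))
T (array([208.3333, 213.3333]), np.int32(3))
grip top (array([ 0.5192, -0.1251,  0.2003]), np.float64(0.0023102280548295815)) [ 0.5176 -0.1242  0.204 ] [ 0.5182 -0.1296  0.204 ]
black [ 0.5181 -0.2219  0.204 ]
pad (array([0.5241, 0.1569, 0.1363]), np.float64(0.001858609652193603))
pad (array([0.4842, 0.1713, 0.1256]), np.float64(0.0026297405915874945))
pad (array([0.4923, 0.1284, 0.1271]), np.float64(0.0021857942244865097))
n [-0.2644 -0.0156  0.9643] ctr [0.5002 0.1522 0.1296] [np.float64(0.04368440442162785), np.float64(0.04367821396020477), np.float64(0.0436977931064171)]
base corners z28 [array([0.3746, 0.1977, 0.028 ]), array([0.4031, 0.0561, 0.028 ])]
collar top/side (array([0.4987, 0.1529, 0.1358]), np.float64(0.0027709500887048953))
hanger plate [array([ 0.4726, -0.0907,  0.006 ]), array([ 0.4754, -0.2622,  0.006 ]), array([ 0.5808, -0.089 ,  0.006 ])]
bar [array([ 0.5469, -0.1084,  0.16  ]), array([ 0.5477, -0.2416,  0.16  ])]
```

```bash
cat >> h.py <<'E'
def rel(target,yawjaw=None):
    """tool-axis shift in cm to world target, turn in deg to bring tool y to world yaw (mod pi)"""
    o=robot.get_obs(); M=R.from_euler('xyz',o['ee_rot']).as_matrix()
    d=M.T@(np.array(target)-o['tool_pos'])*100
    r=None
    jy=np.degrees(np.arctan2(M[1,1],M[0,1]))
    if yawjaw is not None: r=(np.degrees(yawjaw)-jy+90)%180-90   # world ccw; tool x down => turn = -r
    print('t',o['time'],'tcp',o['tool_pos'],'jawdir',jy,'q6',o['joint_positions'][5],'shift cm',d,'turn deg',None if r is None else -r,'F',o['wrist_force'],'w',o['width'])
    return d
E
python3 - <<'E'
from h import *
np.set_printoptions(precision=4,suppress=True)
rel([.168,.523,.30]); rel([.46,-.125,.30],np.pi/2)
print(R.from_euler('xyz',robot.get_obs()['ee_rot']).as_matrix())
E
```

```text
t 0.1 tcp [0.168  0.5231 0.1673] jawdir 72.1928067498231 q6 -0.10307842004987977 shift cm [-13.2669  -0.0385   0.0046] turn deg None F [ 0.0476  0.6253 -0.2383] w 0.09407015442630076
t 0.1 tcp [0.168  0.5231 0.1673] jawdir 72.1928067498231 q6 -0.10307842004987977 shift cm [-13.1729 -52.8042  47.6225] turn deg -17.807193250176894 F [ 0.0476  0.6253 -0.2383] w 0.09407015442630076
[[-0.0008  0.3058  0.9521]
 [-0.0018  0.9521 -0.3058]
 [-1.     -0.002  -0.0002]]
```

carry_out:
  targets:
    - [0, -4.4, 0, 0, 0]
    - [0, -4.4, 0, 0, 0]
    - [0, -4.4, 0, 0, 0]
    - [0, 0, -3.5, 3.2, 0]
    - [0, 0, -3.5, 3.2, 0]
    - [0, 0, -3.5, 3.2, 0]
    - [0, 0, -3.5, 3.2, 0]
    - [0, 0, -3.5, 3.2, 0]
    - [0, 0, -3.5, 3.2, 0]
    - [0, 0, -3.5, 3.2, 0]
    - [0, 0, -3.5, 3.2, 0]
    - [0, 0, -3.5, 3.2, 0]
    - [0, 0, -3.5, 3.2, 0]
    - [0, 0, -3.5, 3.2, 0]
    - [0, 0, -3.5, 3.2, 0]
    - [0, 0, -3.5, 3.2, 0]
    - [0, 0, -3.5, 3.2, 0]
    - [0, 0, 0, 0, -8.5]

```text
time: 1.9
tool_pos: [0.4457, -0.0845, 0.2978]
ee_rot: [-2.934, 1.567, -3.1]
wrist_force: [-0.1, -0.0, -0.5]
width: 0.0941
```

```bash
python3 - <<'E'
from h import *
np.set_printoptions(precision=4,suppress=True)
rel([.46,-.125,.30],np.pi/2)
w=snap('wrist','w1'); print(w['camera_matrix'],w['pose'],proj(w,[.518,-.125,.204]))
cv2.imwrite('pics/w1b.png',cv2.resize(cv2.imread('pics/w1.png'),(800,600)))
E
```

```text
t 1.9 tcp [ 0.4457 -0.0845  0.2978] jawdir 80.49396618257163 q6 -1.71665325139991 shift cm [-0.229  -3.758   2.0748] turn deg -9.506033817428374 F [-0.1167 -0.0251 -0.5199] w 0.09412621220515233
[[292.3819   0.     256.405 ]
 [  0.     292.3819 188.427 ]
 [  0.       0.       1.    ]] [[ 0.1649 -0.9481 -0.2717  0.3664]
 [ 0.9863  0.1585  0.0457 -0.0706]
 [-0.0002 -0.2755  0.9613  0.5138]
 [ 0.      0.      0.      1.    ]] [[232.0333 245.6052]]
```

View pics/w1b.png

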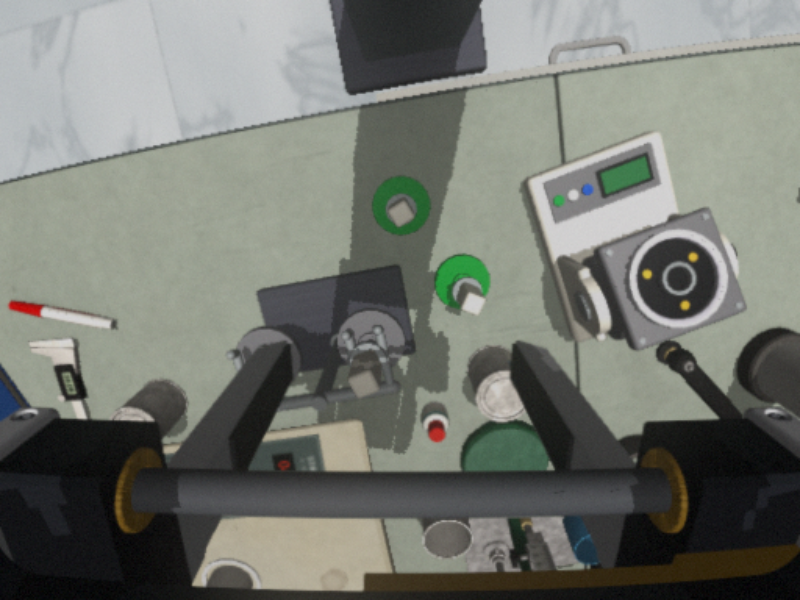

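The wrist view shows the white grip's top at about (365,382) in 800 px, on the fork nearer the reader, as projected from the first measurement (363,384). The greens are at (470,297) and (401,210), and the port pads at (647,274), (693,257) and (684,305).

```bash
python3 - <<'E'
from h import *
np.set_printoptions(precision=4,suppress=True)
w,T,S=load('w1'),load('top0'),load('side0')
f=lambda u,v:((u+.5)*.64-.5,(v+.5)*.64-.5)
print('grip',onz(w,f(365,381.5),.204))
c=[onz(w,f(*p),.204) for p in [(349,372),(373,366),(381,388),(357,397)]]
print(np.array(c), [np.degrees(np.arctan2(*(c[j]-c[i])[[1,0]])) for i,j in [(0,1),(3,2)]])
im=cv2.cvtColor(w['image'],cv2.COLOR_RGB2HSV)[155:205,405:455]
m=((im[...,0]>10)&(im[...,0]<30)&(im[...,1]>130)&(im[...,2]>90)).astype(np.uint8)
n,l,st,cc=cv2.connectedComponentsWithStats(m); print(cc[1:]+[405,155],st[1:,4])
P=[]
for a,b in [((434.5,0),(212.5,201.5))]: pass
for q in [.136,.126]: print([onz(w,c+np.array([405,155]),q) for c in cc[1:]])
rel([.518,-.127,.26],np.radians(95))
E
```

```text
grip [ 0.5162 -0.123   0.204 ]
[[ 0.5066 -0.1333  0.204 ]
 [ 0.5047 -0.1148  0.204 ]
 [ 0.5235 -0.1121  0.204 ]
 [ 0.528  -0.1314  0.204 ]] [np.float64(95.83336175589999), np.float64(103.15141293194556)]
[[443.0294 163.9706]
 [413.7    175.    ]
 [437.9429 194.8857]] [34 30 35]
[array([0.4809, 0.1667, 0.136 ]), array([0.4897, 0.125 , 0.136 ]), array([0.5242, 0.1597, 0.136 ])]
[array([0.4839, 0.173 , 0.126 ]), array([0.4929, 0.1302, 0.126 ]), array([0.5284, 0.1658, 0.126 ])]
t 1.95 tcp [ 0.4451 -0.0824  0.2984] jawdir 80.95750786064329 q6 -1.7213268729814117 shift cm [ 3.8071 -3.2603  7.9149] turn deg -14.04249213935671 F [-0.7401  0.3691  0.2397] w 0.09380263661561909
```

carry_out:
  targets:
    - [0, 1, -1.0, 2.6, 0]
    - [0, 1, -1.0, 2.6, 0]
    - [0, 1, -1.0, 2.6, 0]
    - [0, 1, 0, 0, -8.5]
    - [0, 1, 0, 0, -8.5]
    - [0, 2.5, 0, 0, 0]
    - [0, 0, 0, 0, 0]

```text
time: 2.65
tool_pos: [0.5151, -0.1207, 0.2215]
ee_rot: [2.632, 1.563, 2.766]
wrist_force: [-0.9, 0.4, -0.4]
width: 0.0941
```

```bash
python3 - <<'E'
from h import *
np.set_printoptions(precision=4,suppress=True)
rel([.517,-.1245,.183],np.radians(98))
w=snap('wrist','w2'); u=proj(w,[.517,-.1245,.204])[0]; print(u)
x,y=(u-[55,45]).astype(int); x=max(x,0)
cv2.imwrite('pics/w2b.png',cv2.resize(w['image'][y:y+90,x:x+110,::-1],None,fx=6,fy=6,interpolation=cv2.INTER_CUBIC)); print(x,y)
E
```

```text
t 2.65 tcp [ 0.5151 -0.1207  0.2215] jawdir 97.63074345875448 q6 -2.0415553752916438 shift cm [ 3.8425 -0.4152  0.168 ] turn deg -0.36925654124551954 F [-0.8568  0.3608 -0.4185] w 0.09413815038928981
[250.9866 205.4087]
195 160
```

View pics/w2b.png

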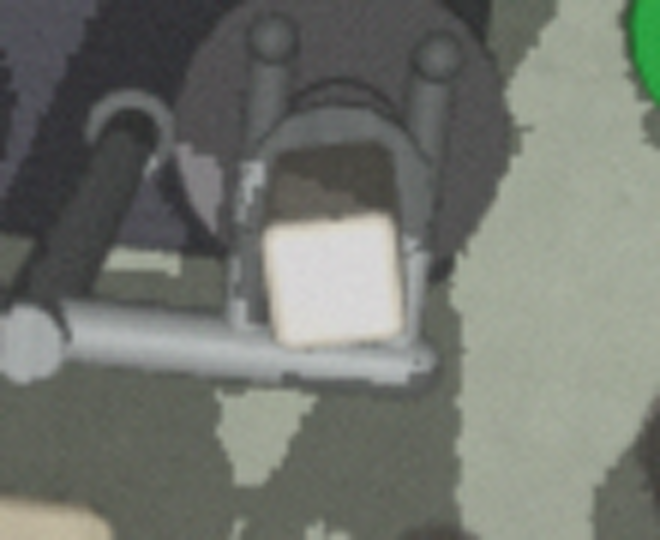

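The grip's top is centred at (250.4,206.8) native against (251.0,205.4) predicted. It is turned about 6.5° further than the jaws, and the fork tips at crop (272,38) and (437,55) are well clear. I'll adjust, descend and grip, then lift.

carry_out:
  targets:
    - [0, 0, -0.4, 0.3, -6.5]
    - [0, 2.0, 0, 0, 0]
    - [0, 1.9, 0, 0, 0]
    - [0.4, 0, 0, 0, 0]
    - [0.9, 0, 0, 0, 0]
    - [1, 0, 0, 0, 0]
    - [1, 0, 0, 0, 0]
    - [1, 0, 0, 0, 0]
    - [1, 0, 0, 0, 0]
    - [1, 0, 0, 0, 0]
    - [1, 0, 0, 0, 0]

```text
time: 3.8
tool_pos: [0.5205, -0.1257, 0.1864]
ee_rot: [0.379, 1.571, 0.626]
wrist_force: [-0.5, 0.4, -0.8]
width: 0.0334
```

carry_out:
  targets:
    - [1, 0, 0, 0, 0]
    - [1, 0, 0, 0, 0]
    - [1, 0, 0, 0, 0]
    - [1, 0, 0, 0, 0]

```text
time: 4.2
tool_pos: [0.5205, -0.1256, 0.1863]
ee_rot: [1.757, 1.571, 2.004]
wrist_force: [0.3, -0.0, -0.0]
width: 0.0021
```

The fingers shut to 2 mm, so the grip was missed. I'll look before anything else.

```bash
python3 - <<'E'
from h import *
np.set_printoptions(precision=4,suppress=True)
rel([.518,-.125,.183],np.radians(104))
w=snap('wrist','w3');s=snap('side','s3');t=snap('top','t3')
k=lambda i,x,y,a,b,f:cv2.resize(i['image'][y:y+b,x:x+a,::-1],None,fx=f,fy=f,interpolation=cv2.INTER_CUBIC)
A=k(w,185,130,130,130,3);B=k(s,245,160,65,65,6);C=k(t,270,185,65,65,6)
print(A.shape,B.shape)
cv2.imwrite('pics/m3.png',np.hstack([A,B]))
print(proj(w,[[.518,-.125,.204]]))
E
```

```text
t 4.2 tcp [ 0.5205 -0.1256  0.1863] jawdir 104.19322485330676 q6 -2.1612967765206657 shift cm [ 0.3333  0.1218 -0.2274] turn deg 0.19322485330675931 F [ 0.2806 -0.0389 -0.0055] w 0.002127573145564268
(390, 390, 3) (390, 390, 3)
[[257.5076 216.5945]]
```

View pics/m3.png

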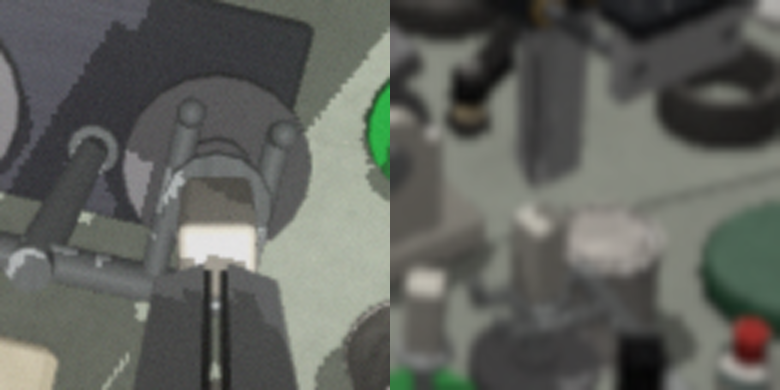

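```bash
python3 - <<'E'
from h import *
np.set_printoptions(precision=4,suppress=True)
w,s,t=load('w3'),load('s3'),load('t3')
tcp=np.array([.5205,-.1256,.1863])
for n,c in [('w',w),('s',s),('t',t)]: print(n,'tcp',proj(c,tcp),'grip',proj(c,[.518,-.125,.204]), np.array(c['pose'])[:3,3])
a=((213.5)/3-.5+185,(268.5)/3-.5+130); b=((540.5-390)/6-.5+245,185.5/6-.5+160)
print('tip tri',tri(w,a,s,b),a,b)
g=((217)/3-.5+185,(240)/3-.5+130)
print('side grip',((533.5-390)/6-.5+245,212.5/6-.5+160))
E
```

```text
w tcp [[255.8916 210.9242]] grip [[257.5076 216.5945]] [ 0.4416 -0.1453  0.402 ]
s tcp [[269.4624 199.7013]] grip [[268.8143 194.6638]] [ 0.1339 -0.8925  0.8457]
t tcp [[293.2254 202.4972]] grip [[293.6217 202.4803]] [0.3322 0.0158 1.4708]
tip tri (array([ 0.5162, -0.1277,  0.2198]), np.float64(0.004269367077009576)) (255.66666666666669, 219.0) (269.5833333333333, 190.41666666666666)
side grip (268.4166666666667, 194.91666666666666)
```

```bash
python3 - <<'E'
from h import *
np.set_printoptions(precision=4,suppress=True)
w,s=load('w1'),load('side0')
# start
M=R.from_euler('xyz',[-1.67,1.569,-1.98]).as_matrix(); p=np.array([.168,.523,.167])
print('start side', proj(s,[p+M@[-d,e,0] for d in (0,.03) for e in (-.047,.047)]))
M=R.from_euler('xyz',[-2.934,1.567,-3.1]).as_matrix(); p=np.array([.4457,-.0845,.2978])
print('w1', proj(w,[p+M@[-d,e,0] for d in (0,.03) for e in (-.055,-.047,.047,.055)])/.64)
w3=load('w3');M=R.from_euler('xyz',[1.757,1.571,2.004]).as_matrix(); p=np.array([.5205,-.1256,.1863])
print('w3', (proj(w3,[p+M@[-d,e,f] for d in (0,.03,.038) for e in (0,) for f in (-.008,.008)])-[185,130])*3)
A=cv2.imread('pics/side0.png')[70:140,80:150]; cv2.imwrite('pics/x.png',cv2.resize(A,None,fx=6,fy=6,interpolation=cv2.INTER_CUBIC))
c=cv2.imread('pics/w1.png')
cv2.imwrite('pics/x.png',np.hstack([cv2.resize(A,(400,400),interpolation=cv2.INTER_CUBIC),cv2.resize(c[190:290,160:260],(400,400),interpolation=cv2.INTER_CUBIC)]))
E
```

```text
start side [[109.1533 132.8457]
 [114.254  121.4492]
 [107.5703 125.4744]
 [112.816  114.3292]]
w1 [[290.6906 329.7774]
 [306.4134 329.8204]
 [492.6219 329.8482]
 [508.344  329.8099]
 [275.2369 353.6616]
 [293.1366 353.7534]
 [505.6562 353.7836]
 [523.5563 353.6969]]
w3 [[212.6878 213.8607]
 [212.6623 271.0957]
 [212.5644 256.4248]
 [212.5391 320.6759]
 [212.5254 269.9262]
 [212.5004 336.3234]]
```

View pics/x.png

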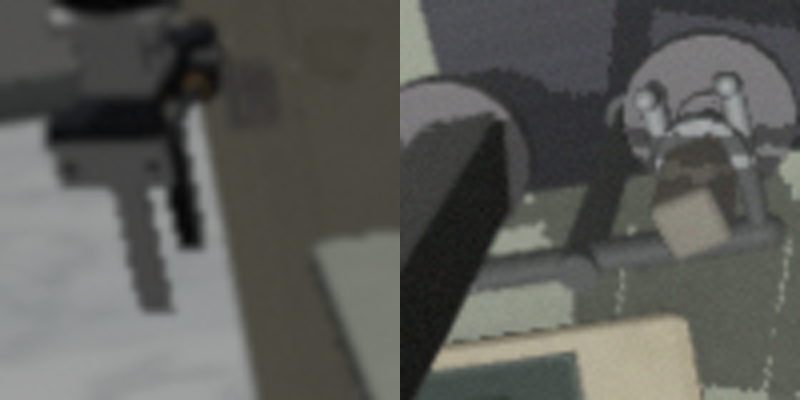

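The fingers really end about 34 mm short of the reported TCP. Two things agree on this: the start view and the side/wrist triangulation, which puts the tip at z≈0.220 with the TCP at 0.186. Nothing was touched. I'll reopen, go down the missing 36 mm, and regrip.

carry_out:
  targets:
    - [0.45, 0, 0.1, -0.1, 0]
    - [0.45, 0, 0, 0, 0]
    - [0.45, 0, 0, 0, 0]
    - [0.45, 0, 0, 0, 0]
    - [0.45, 0, 0, 0, 0]
    - [0.45, 0, 0, 0, 0]
    - [0.45, 0, 0, 0, 0]
    - [0.45, 0, 0, 0, 0]
    - [0.45, 1.2, 0, 0, 0]
    - [0.45, 1.2, 0, 0, 0]
    - [0.45, 1.2, 0, 0, 0]
    - [0.45, 0, 0, 0, 0]
    - [1, 0, 0, 0, 0]
    - [1, 0, 0, 0, 0]
    - [1, 0, 0, 0, 0]
    - [1, 0, 0, 0, 0]
    - [1, 0, 0, 0, 0]
    - [1, 0, 0, 0, 0]
    - [1, 0, 0, 0, 0]

```text
time: 6.25
tool_pos: [0.5196, -0.1251, 0.1509]
ee_rot: [-0.567, 1.57, -0.319]
wrist_force: [-0.2, -1.3, 1.1]
width: 0.0194
```

carry_out:
  targets:
    - [1, 0, 0, 0, 0]
    - [1, -0.8, 0, 0, 0]
    - [1, -0.8, 0, 0, 0]
    - [1, -0.8, 0, 0, 0]
    - [1, 0, 0, 0, 6.5]
    - [1, 0, 0, 0, 6.5]
    - [1, 0, 0, 0, 0]

```text
time: 6.95
tool_pos: [0.5194, -0.1249, 0.1749]
ee_rot: [0.002, 1.57, 0.023]
wrist_force: [0.4, 0.8, -1.9]
width: 0.0199
```

carry_out:
  targets:
    - [1, 0, 0, -1.5, 0]
    - [1, 0, 0, -2, 0]
    - [1, 0, 0, -2, 0]
    - [1, 0, 0, -2, 0]
    - [1, 0, 0, -1, 0]
    - [1, -1.5, 0, 0, 0]
    - [1, -2, 0, 0, 0]
    - [1, -1, 0, 0, 0]
    - [1, 0, 0, 0, 0]

```text
time: 7.85
tool_pos: [0.4361, -0.1272, 0.2221]
ee_rot: [-0.386, 1.566, -0.365]
wrist_force: [0.5, 0.4, -0.9]
width: 0.0193
```

```bash
python3 - <<'E'
from h import *
np.set_printoptions(precision=4,suppress=True)
rel([.44,-.125,.22],np.radians(91))
w=snap('wrist','w4');s=snap('side','s4')
k=lambda i,x,y,a,b,f:cv2.resize(i['image'][y:y+b,x:x+a,::-1],None,fx=f,fy=f,interpolation=cv2.INTER_CUBIC)
cv2.imwrite('pics/m4.png',np.hstack([k(w,190,130,130,130,3),k(s,225,145,78,78,5)]))
E
```

```text
t 7.85 tcp [ 0.4361 -0.1272  0.2221] jawdir 91.23527426044922 q6 -2.0013026834582024 shift cm [0.2072 0.2165 0.3922] turn deg 0.2352742604492164 F [ 0.4573  0.4012 -0.9194] w 0.019265733563813663
```

View pics/m4.png

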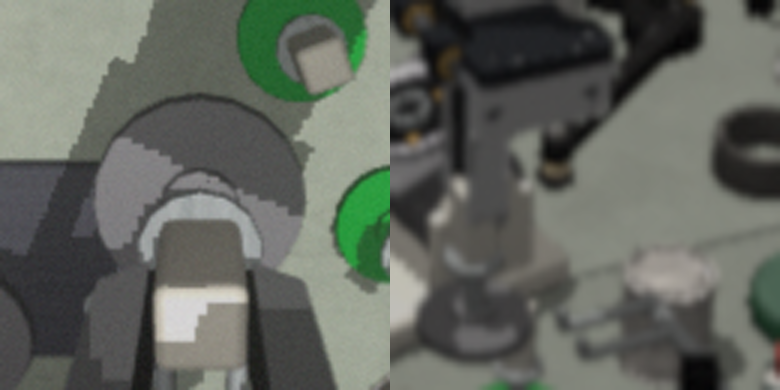

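The standard is held upright between the pads, with the foot clear of the fork; the green look-alikes at wrist crop (305,50) and (385,225) are undisturbed. Before pivoting it, I'll take wrist shots of the port from a few places to get the slope.

carry_out:
  targets:
    - [1, -3, 1, 0, 0]
    - [1, -2, 3, 0, 0]
    - [1, 0, 3, 0, 0]
    - [1, 0, 2.5, 0, 0]
    - [1, 0, 0, 0, 0]
    - [1, 0, 0, 0, 0]

```text
time: 8.55
tool_pos: [0.4322, -0.0317, 0.2684]
ee_rot: [-3.004, 1.569, -2.982]
wrist_force: [-0.3, 0.7, -2.1]
width: 0.0195
```

```bash
cat >> h.py <<'E'
def wpads(w,c=(.5,.152,.13),r=32):
    u=proj(w,c)[0]; x,y=[max(int(v-r),0) for v in u]
    im=cv2.cvtColor(w['image'],cv2.COLOR_RGB2HSV)[y:y+2*r,x:x+2*r]
    m=((im[...,0]>10)&(im[...,0]<30)&(im[...,1]>120)&(im[...,2]>60)).astype(np.uint8)
    n,l,st,cc=cv2.connectedComponentsWithStats(m)
    return [(cc[i]+[x,y],int(st[i,4])) for i in range(1,n) if st[i,4]>8]
def mtri(obs):
    A=np.zeros((3,3));b=np.zeros(3)
    L=[ray(s,u) for s,u in obs]
    for o,d in L: Q=np.eye(3)-np.outer(d,d);A+=Q;b+=Q@o
    p=np.linalg.solve(A,b); return p,[np.linalg.norm((np.eye(3)-np.outer(d,d))@(p-o)) for o,d in L]
E
python3 - <<'E'
from h import *
np.set_printoptions(precision=4,suppress=True)
rel([.44,-.125,.22],np.radians(91))
w=snap('wrist','w5')
for n in ['w1','w4','w5']: c=load(n);print(n,np.array(c['pose'])[:3,3],wpads(c),proj(c,[.5,.152,.13]))
E
```

```text
t 8.55 tcp [ 0.4322 -0.0317  0.2684] jawdir 91.26450478393713 q6 -1.7966593317348953 shift cm [ 4.8417 -9.3471  0.5857] turn deg 0.2645047839371273 F [-0.3001  0.6955 -2.0547] w 0.019545679927261982
w1 [ 0.3664 -0.0706  0.5138] [(array([443., 164.]), 37), (array([413.8286, 175.    ]), 35), (array([438., 195.]), 37)] [[430.3105 178.1041]]
w4 [ 0.3538 -0.1282  0.4374] [(array([500.64, 223.5 ]), 50), (array([467.6531, 230.3469]), 49), (array([489., 257.]), 45)] [[484.0814 236.689 ]]
w5 [ 0.3512 -0.033   0.4842] [(array([408.1579, 212.7895]), 38), (array([376.3235, 218.5882]), 34), (array([397.1622, 243.4054]), 37)] [[392.5682 224.7375]]
```

carry_out:
  targets:
    - [1, 0, 3, 0, 0]
    - [1, 0, 4, 0, 0]
    - [1, 0, 4.5, 0, 0]
    - [1, 0, 4.5, 0, 0]
    - [1, 0, 4.5, 0, 0]
    - [1, 0, 4.5, -1, 0]
    - [1, 0, 4, -1, 0]
    - [1, 0, 2, 0, 0]
    - [1, 0, 0, 0, 0]
    - [1, 0, 0, 0, 0]

```text
time: 9.6
tool_pos: [0.4064, 0.2768, 0.2687]
ee_rot: [-2.154, 1.569, -2.134]
wrist_force: [0.8, -0.2, -1.1]
width: 0.0199
```

```bash
python3 - <<'E'
from h import *
np.set_printoptions(precision=4,suppress=True)
rel([.44,-.125,.22],np.radians(91))
w=snap('wrist','w6')
N=['w1','w4','w5','w6']; C={n:load(n) for n in N}; D={n:wpads(C[n],r=40) for n in N}
print(D['w6'],proj(w,[.5,.152,.13]),w['pose'])
E
```

```text
t 9.6 tcp [0.4064 0.2768 0.2687] jawdir 91.14955208240069 q6 -1.107771462983866 shift cm [  4.9253 -40.235    2.5604] turn deg 0.14955208240068885 F [ 0.7981 -0.2463 -1.0868] w 0.01985110822581381
[(array([175.7568, 226.2432]), 37), (array([145.    , 231.7353]), 34), (array([165.2353, 256.7353]), 34)] [[161.7336 238.0634]] [[-0.0202 -0.9602 -0.2786  0.3252]
 [ 0.9998 -0.0197 -0.0047  0.2759]
 [-0.001  -0.2786  0.9604  0.4844]
 [ 0.      0.      0.      1.    ]]
```

```bash
python3 - <<'E'
from h import *
np.set_printoptions(precision=4,suppress=True)
N=['w1','w4','w5','w6']; C={n:load(n) for n in N}; D={n:wpads(C[n],r=40) for n in N}
def solve(extra):
    P=[]
    for i in range(3):
        ob=[(C[n],D[n][i][0]) for n in N]+([(load(e[0]),e[1][i]) for e in extra])
        p,r=mtri(ob);P.append(p);print(p,np.array(r))
    p=np.array(P);n=np.cross(p[1]-p[2],p[0]-p[2]);n/=np.linalg.norm(n)
    c=p.mean(0); u=p[2]-c
    print('n',n,'slope',np.arccos(n[2]),'yaw(n)',np.arctan2(-n[1],-n[0]),'yaw(pad)',np.arctan2(u[1],u[0]),'c',c,[np.linalg.norm(p[i]-p[i-1]) for i in range(3)])
cs=lambda u,v:((u+.5)/6-.5+185,(v+.5)/6-.5+145)
ct=lambda u,v:((u+.5)/5-.5+190,(v+.5)/5-.5+180)
solve([])
solve([('side0',[cs(228,132),cs(267,166),cs(302,115)])])
solve([('side0',[cs(228,132),cs(267,166),cs(302,115)]),('top0',[ct(94,167),ct(154,157),ct(115,110)])])
E
```

```text
[0.4833 0.1716 0.1281] [0.     0.0001 0.0001 0.0002]
[0.4923 0.1292 0.1282] [0.0001 0.0002 0.     0.0001]
[0.5228 0.1578 0.1394] [0.0002 0.0001 0.0001 0.    ]
n [ 0.2924  0.0604 -0.9544] slope 2.8384182299235006 yaw(n) -2.9377467487335562 yaw(pad) 0.20861329059245476 c [0.4994 0.1529 0.1319] [np.float64(0.04334377704934423), np.float64(0.04335327067767083), np.float64(0.04329528294708124)]
[0.4841 0.1718 0.1267] [0.0007 0.0009 0.0006 0.0007 0.002 ]
[0.4928 0.1293 0.1273] [0.0005 0.0005 0.0004 0.0005 0.0011]
[0.5239 0.1581 0.1375] [0.0007 0.0012 0.0007 0.0009 0.0022]
n [ 0.2757  0.0435 -0.9603] slope 2.8587447988775683 yaw(n) -2.9852056399232856 yaw(pad) 0.20991385561220854 c [0.5002 0.1531 0.1305] [np.float64(0.04345846083467402), np.float64(0.04342868880099242), np.float64(0.043597828639021736)]
[0.4838 0.1716 0.127 ] [0.0006 0.0008 0.0006 0.0004 0.0022 0.001 ]
[0.4924 0.129  0.1277] [0.0005 0.0005 0.0004 0.0001 0.0014 0.0013]
[0.5235 0.1577 0.1379] [0.0008 0.0012 0.0009 0.0003 0.0023 0.0009]
n [ 0.2783  0.0406 -0.9596] slope 2.8565277954049533 yaw(n) -2.9968713163613665 yaw(pad) 0.2051840420134435 c [0.4999 0.1528 0.1309] [np.float64(0.0435332715892927), np.float64(0.04350117034252353), np.float64(0.04357751833388365)]
```

The wrist views agree to 0.2 mm:
- Port at (0.4994, 0.1529, 0.1319). The description gives 85+50·cos = 132.7 mm for the height, and the pad spacing is 43.3 mm as it should be.
- Slope 0.303.
- Reader yaw 0.207, so the jaws must end at 101.9°.

Next I go back to the fork tips and pivot the standard by 0.30 rad there.

carry_out:
  targets:
    - [1, 0, -3, 0, 0]
    - [1, 0, -4.5, 0, 0]
    - [1, 0, -4.5, 0, 0]
    - [1, 0, -4.5, 0, 0]
    - [1, 0, -4.5, 0, 0]
    - [1, 0, -4.5, 0.5, 0]
    - [1, 0, -4.5, 1, 0]
    - [1, 0, -4.5, 1.5, 0]
    - [1, 0, -4, 1.5, 0]
    - [1, 1.5, -1.8, 1, 0]
    - [1, 1.5, 0, 0, 0]
    - [1, 1.5, 0, 0, 0]
    - [1, 1.0, 0, 0, 0]
    - [1, 0, 0, 0, 0]

```text
time: 11.05
tool_pos: [0.4678, -0.1247, 0.2127]
ee_rot: [2.801, 1.568, 2.82]
wrist_force: [0.3, -0.0, -1.4]
width: 0.0194
```

```bash
python3 - <<'E'
from h import *
np.set_printoptions(precision=4,suppress=True)
rel([.4685,-.125,.208],np.radians(91))
E
```

```text
t 11.05 tcp [ 0.4678 -0.1247  0.2127] jawdir 91.07329031441441 q6 -1.9671332208925818 shift cm [ 0.472  -0.0287  0.0664] turn deg 0.07329031441440748 F [ 0.3045 -0.0141 -1.3594] w 0.01944495507455412
```

Now I find contact gently.

carry_out:
  targets:
    - [1, 0.3, 0, 0, 0]
    - [1, 0.15, 0, 0, 0]
    - [1, 0.1, 0, 0, 0]
    - [1, 0, 0, 0, 0]

```text
time: 11.45
tool_pos: [0.4695, -0.1239, 0.2093]
ee_rot: [-0.294, 1.57, -0.273]
wrist_force: [0.5, 0.0, -0.4]
width: 0.0197
```

carry_out:
  targets:
    - [1, 0.15, 0, 0, 0]
    - [1, 0.15, 0, 0, 0]
    - [1, 0, 0, 0, 0]

```text
time: 11.75
tool_pos: [0.4694, -0.1239, 0.2058]
ee_rot: [0.05, 1.571, 0.071]
wrist_force: [0.4, -0.6, -1.5]
width: 0.0196
```

carry_out:
  targets:
    - [1, 0.15, 0, 0, 0]
    - [1, 0.15, 0, 0, 0]
    - [1, 0, 0, 0, 0]

```text
time: 12.05
tool_pos: [0.4695, -0.124, 0.2054]
ee_rot: [-0.363, 1.568, -0.342]
wrist_force: [-2.6, 0.8, 6.8]
width: 0.0199
```

carry_out:
  targets:
    - [1, 0.15, 0, -0.4, 0]
    - [1, 0.17, 0, -0.4, 0]
    - [1, 0.19, 0, -0.4, 0]
    - [1, 0, 0, 0, 0]

```text
time: 12.45
tool_pos: [0.4587, -0.1246, 0.2014]
ee_rot: [-0.323, 1.564, -0.302]
wrist_force: [-1.2, 0.4, 10.1]
width: 0.0195
```

carry_out:
  targets:
    - [1, 0.2, 0, -0.4, 0]
    - [1, 0.23, 0, -0.4, 0]
    - [1, 0.25, 0, -0.38, 0]
    - [1, 0, 0, 0, 0]

```text
time: 12.85
tool_pos: [0.4462, -0.1249, 0.1944]
ee_rot: [-0.412, 1.565, -0.391]
wrist_force: [-3.0, 1.6, 9.2]
width: 0.0199
```

carry_out:
  targets:
    - [1, -2, 0, 0, 0]
    - [1, -3, 0, 0, 0]
    - [1, -2, 0, -1.5, 0]
    - [1, 0, 0, 0, 0]
    - [1, 0, 0, 0, 0]

```text
time: 13.35
tool_pos: [0.4308, -0.1248, 0.2606]
ee_rot: [-0.107, 1.57, -0.087]
wrist_force: [0.5, -0.9, -1.9]
width: 0.0196
```

```bash
python3 - <<'E'
from h import *
np.set_printoptions(precision=4,suppress=True)
rel([.4685,-.125,.208],np.radians(91))
w=snap('wrist','w7');s=snap('side','s7')
o=robot.get_obs();p=o['tool_pos']
M=R.from_euler('xyz',o['ee_rot']).as_matrix()
piv=p+[-.0015,0,.0435]
import itertools
for th in (0,.2,.3,.4):
    ax=np.array([-np.sin(th),0,np.cos(th)]); f=piv-.085*ax
    u=np.array([np.cos(th),0,np.sin(th)])
    print(th,'face ctr',f,'side: rim -x,+x,ctr',proj(s,[f-.032*u,f+.032*u,f]).ravel(),'wrist rim-x, flange',proj(w,[f-.032*u,f+.01*ax-.032*u,f+.05*ax-.016*u,f+.05*ax]).ravel())
k=lambda i,x,y,a,b,f:cv2.resize(i['image'][y:y+b,x:x+a,::-1],None,fx=f,fy=f,interpolation=cv2.INTER_CUBIC)
cv2.imwrite('pics/m7.png',np.hstack([k(w,190,130,130,130,3),k(s,225,145,65,65,6)]))
E
```

```text
t 13.35 tcp [ 0.4308 -0.1248  0.2606] jawdir 91.17875456445866 q6 -2.0001131992359715 shift cm [ 5.2631 -0.0945  3.7676] turn deg 0.17875456445865723 F [ 0.5451 -0.8614 -1.9144] w 0.019614452449407606
0 face ctr [ 0.4287 -0.1245  0.2176] side: rim -x,+x,ctr [226.9451 200.6534 249.4987 195.2456 238.3329 197.9232] wrist rim-x, flange [256.9189 158.3512 256.9439 160.4537 256.6064 191.7037 256.1646 211.7956]
0.2 face ctr [ 0.4456 -0.1245  0.2193] side: rim -x,+x,ctr [233.2308 200.5516 255.1467 191.4942 244.2554 195.9956] wrist rim-x, flange [256.5052 176.1059 256.5605 176.5783 256.4018 199.8931 255.9775 220.6147]
0.3 face ctr [ 0.4538 -0.1245  0.2214] side: rim -x,+x,ctr [236.4244 200.0807 257.745  189.3203 247.1286 194.6786] wrist rim-x, flange [256.3033 185.1872 256.3724 184.8913 256.2986 204.2896 255.8863 225.1466]
0.4 face ctr [ 0.4618 -0.1245  0.2243] side: rim -x,+x,ctr [239.615  199.3382 260.1633 186.9707 249.911  193.1416] wrist rim-x, flange [256.1047 194.3825 256.187  193.341  256.1956 208.849  255.7974 229.7268]
```

View pics/m7.png

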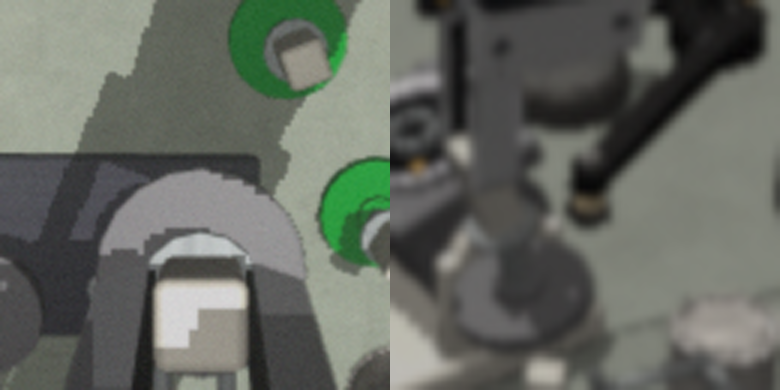

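The wrist crop shows the tilted foot's front rim at row 168 (native 186), where 0.30 rad predicts 185. The flange suggests 0.33. The tilt is as wanted and the grip has held. Now over to the reader.

carry_out:
  targets:
    - [1, 0, 3, 0, 0]
    - [1, 0, 4.5, 0, 0]
    - [1, 0, 4.5, 0.5, 0]
    - [1, 0, 4.5, 1.0, 0]
    - [1, 0, 4.5, 1.0, 0]
    - [1, 0, 4, 1.0, 0]
    - [1, 0, 2, 0.4, 0]
    - [1, 0, 0, 0, -5.4]
    - [1, 0, 0, 0, -5.3]
    - [1, 0, 0, 0, 0]
    - [1, 0, 0, 0, 0]

```text
time: 14.55
tool_pos: [0.4636, 0.146, 0.2595]
ee_rot: [3.073, 1.568, -3.004]
wrist_force: [0.4, 0.3, -1.3]
width: 0.0199
```

```bash
python3 - <<'E'
from h import *
np.set_printoptions(precision=4,suppress=True)
rel([.4643,.1456,.2077],np.radians(101.9))
E
```

```text
t 14.55 tcp [0.4636 0.146  0.2595] jawdir 101.7907322754774 q6 -1.5881880915341917 shift cm [ 5.1832 -0.0582  0.0762] turn deg -0.10926772452260991 F [ 0.4195  0.3111 -1.3239] w 0.019899555547425025
```

carry_out:
  targets:
    - [1, 1.5, 0, 0.1, 0]
    - [1, 2, 0, 0, 0]
    - [1, 1.7, 0, 0, 0]
    - [1, 0.95, 0, 0.3, 0]
    - [1, 0.95, 0, 0.3, 0]
    - [1, 0.3, 0, 0.1, 0]
    - [1, 0, 0, 0, 0]
    - [1, 0, 0, 0, 0]

```text
time: 15.35
tool_pos: [0.4721, 0.1477, 0.1876]
ee_rot: [0.045, 1.57, 0.252]
wrist_force: [0.1, -0.8, -0.1]
width: 0.0201
```

```bash
python3 - <<'E'
from h import *
np.set_printoptions(precision=4,suppress=True)
rel([.476,.148,.1695],np.radians(101.9))
w=snap('wrist','w8');s=snap('side','s8')
n=np.array([-.2924,-.0604,.9544]);c=np.array([.4994,.1529,.1319])+.007*n
print('mouth centre',proj(w,c),'rim outer front',proj(w,c-.0395*np.array([.934,.196,.298])))
k=lambda i,x,y,a,b,f:cv2.resize(i['image'][y:y+b,x:x+a,::-1],None,fx=f,fy=f,interpolation=cv2.INTER_CUBIC)
cv2.imwrite('pics/m8.png',np.hstack([k(w,190,130,130,130,3),k(s,200,130,65,65,6)]))
E
```

```text
t 15.35 tcp [0.4721 0.1477 0.1876] jawdir 101.88239641709436 q6 -1.5897519130388087 shift cm [ 1.8152 -0.0481  0.3835] turn deg -0.017603582905650228 F [ 0.1408 -0.7698 -0.0847] w 0.020051248175644045
mouth centre [[255.3653 217.7775]] rim outer front [[255.3919 177.1988]]
```

View pics/m8.png

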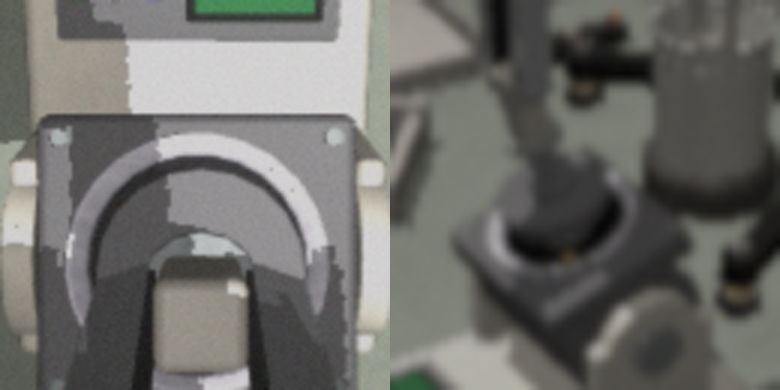

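The foot hangs about 17 mm above the collar and parallel to it. Laterally the foot spans crop columns 97–307 and the collar 68–328, so it is about 1 mm off. I'll compute the slope-wise offset from the foot's front rim (crop row 167).

```bash
python3 - <<'E'
from h import *
np.set_printoptions(precision=4,suppress=True)
w=load('w8')
n=np.array([-.2924,-.0604,.9544]);n/=np.linalg.norm(n);c=np.array([.4994,.1529,.1319])
v=np.array([-.2,.98,0]);v-=n*(v@n);v/=np.linalg.norm(v);u=np.cross(v,n)
crop=lambda P:(proj(w,P)-[190,130]+.5)*3-.5
print('collar inner front/sides at mouth',crop([c+.007*n-.0395*u,c+.007*n+.0395*v,c+.007*n-.0395*v]))
for d in (.014,.017,.020):
  print(d,[(e,crop([c+(d+.01)*n-(.032-e)*u])[0].round(1),crop([c+(d)*n-(.032-e)*u])[0].round(1)) for e in (-.004,0,.004)], crop([c+(d+.01)*n-.032*v,c+(d+.01)*n+.032*v]).ravel())
E
```

```text
collar inner front/sides at mouth [[197.8179 142.5764]
 [318.7488 264.9127]
 [ 75.4143 263.4997]]
0.014 [(-0.004, array([197.7, 150.9]), array([197.7, 152.4])), (0, array([197.6, 164. ]), array([197.7, 165. ])), (0.004, array([197.5, 177.1]), array([197.6, 177.6]))] [ 92.1126 268.1933 301.8473 269.4103]
0.017 [(-0.004, array([197.7, 150.4]), array([197.7, 151.9])), (0, array([197.6, 163.6]), array([197.6, 164.7])), (0.004, array([197.5, 176.9]), array([197.6, 177.5]))] [ 90.9058 269.0503 303.0136 270.2809]
0.02 [(-0.004, array([197.7, 149.9]), array([197.7, 151.5])), (0, array([197.6, 163.3]), array([197.6, 164.4])), (0.004, array([197.5, 176.7]), array([197.6, 177.3]))] [ 89.6714 269.9269 304.2066 271.1714]
```

carry_out:
  targets:
    - [1, 0, -0.15, -0.1, 0]
    - [1, 0.48, 0, 0.15, 0]
    - [1, 0.38, 0, 0.12, 0]
    - [1, 0, 0, 0, 0]
    - [1, 0, 0, 0, 0]

```text
time: 15.95
tool_pos: [0.4737, 0.1465, 0.1785]
ee_rot: [0.241, 1.571, 0.448]
wrist_force: [-0.0, 0.0, -1.1]
width: 0.0196
```

carry_out:
  targets:
    - [1, 0.19, 0, 0.06, 0]
    - [1, 0.19, 0, 0.06, 0]
    - [1, 0, 0, 0, 0]
    - [1, 0, 0, 0, 0]

```text
time: 16.35
tool_pos: [0.4748, 0.1468, 0.1749]
ee_rot: [0.103, 1.57, 0.311]
wrist_force: [-1.6, -0.9, 2.0]
width: 0.0196
```

carry_out:
  targets:
    - [1, 0.19, 0, 0.06, 0]
    - [1, 0.19, 0, 0.06, 0]
    - [1, 0, 0, 0, 0]
    - [1, 0, 0, 0, 0]

```text
time: 16.75
tool_pos: [0.476, 0.147, 0.1712]
ee_rot: [0.138, 1.571, 0.346]
wrist_force: [-4.2, -0.8, 4.8]
width: 0.0197
```

carry_out:
  targets:
    - [1, 0.19, 0, 0.03, 0]
    - [1, 0, 0, 0, 0]
    - [1, 0, 0, 0, 0]

```text
time: 17.05
tool_pos: [0.4759, 0.147, 0.171]
ee_rot: [-0.116, 1.57, 0.092]
wrist_force: [-6.7, -1.3, 10.1]
width: 0.0195
```

```bash
python3 - <<'E'
from h import *
np.set_printoptions(precision=4,suppress=True)
rel([.476,.148,.1695],np.radians(101.9)); o=robot.get_obs(); print(o['wrist_torque'])
E
```

```text
t 17.05 tcp [0.4759 0.147  0.171 ] jawdir 101.89363918152175 q6 -1.5926737879531505 shift cm [0.1489 0.0988 0.0272] turn deg -0.006360818478256647 F [-6.7465 -1.343  10.1314] w 0.01947845965680135
[-0.2461  1.1105 -0.0098]
```

The seat is reached: force rose along the port normal as the spring should give, then went stiff at the expected 8 mm of travel. I'll press somewhat harder for a moment to let the foot settle flush, with the tangential load eased.

carry_out:
  targets:
    - [1, 0.19, 0, 0.0, 0]
    - [1, 0, 0, 0, 0]
    - [1, 0.19, 0, 0.04, 0]
    - [1, 0, 0, 0, 0]
    - [1, 0, 0, 0, 0]

```text
time: 17.55
tool_pos: [0.4759, 0.147, 0.1706]
ee_rot: [-0.111, 1.568, 0.097]
wrist_force: [-12.0, -3.1, 22.5]
width: 0.02
```

```bash
python3 - <<'E'
from h import *
np.set_printoptions(precision=4,suppress=True)
rel([.476,.148,.1695],np.radians(101.9)); o=robot.get_obs(); print(o['wrist_torque'])
E
```

```text
t 17.55 tcp [0.4759 0.147  0.1706] jawdir 101.90167654986652 q6 -1.592653993498219 shift cm [0.115  0.0955 0.0337] turn deg 0.0016765498665165524 F [-12.0443  -3.1341  22.5091] w 0.01996591469189255
[-0.4982  2.0859 -0.0314]
```

carry_out:
  targets:
    - [1, 0.03, 0, -0.13, 0]
    - [1, 0, 0, 0, 0]
    - [1, 0, 0, 0, 0]

```text
time: 17.85
tool_pos: [0.4755, 0.1469, 0.1704]
ee_rot: [-0.052, 1.566, 0.156]
wrist_force: [-9.8, -2.3, 21.0]
width: 0.02
```

```bash
python3 - <<'E'
from h import *
np.set_printoptions(precision=4,suppress=True)
rel([.476,.148,.1695],np.radians(101.9)); o=robot.get_obs(); print(o['wrist_torque'])
F=o['wrist_force']+[0,0,1.6]; n=np.array([-.2924,-.0604,.9544]);u=np.array([.934,.193,.298]);print('N',F@n,'T',F@u)
s=snap('side','s9');w=snap('wrist','w9')
k=lambda i,x,y,a,b,f:cv2.resize(i['image'][y:y+b,x:x+a,::-1],None,fx=f,fy=f,interpolation=cv2.INTER_CUBIC)
cv2.imwrite('pics/m9.png',np.hstack([k(w,190,130,130,130,3),k(s,205,140,52,52,7.5)]))
E
```

```text
t 17.85 tcp [0.4755 0.1469 0.1704] jawdir 101.89855740911105 q6 -1.5927281291047368 shift cm [0.0898 0.0982 0.0709] turn deg -0.0014425908889563743 F [-9.7515 -2.2862 20.9653] w 0.019975733852502314
[-0.4119  1.6529  0.0241]
N 24.525756005832005 T -2.824645357929104
```

View pics/m9.png

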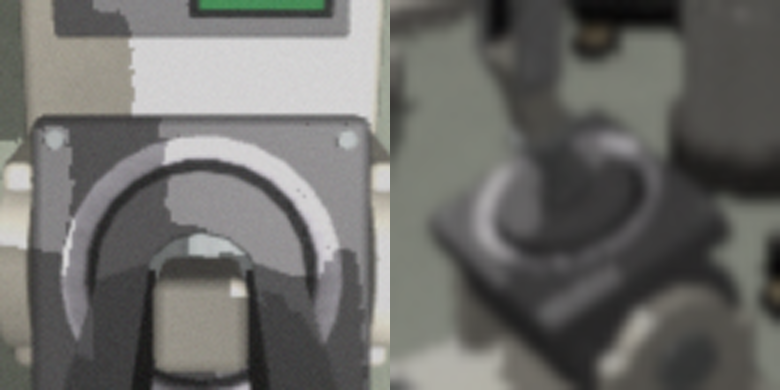

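The foot sits in the collar with an even dark gap all round in both views (wrist crop rim at row 170; side ring concentric). I'll ease off a little to a gentler hold and check that it stays.

carry_out:
  targets:
    - [1, -0.15, 0, -0.1, 0]
    - [1, 0, 0, 0, 0]
    - [1, 0, 0, 0, 0]
    - [1, 0, 0, 0, 0]
    - [1, 0, 0, 0, 0]
    - [1, 0, 0, 0, 0]

```text
time: 18.55
tool_pos: [0.4753, 0.1468, 0.1704]
ee_rot: [-0.025, 1.566, 0.182]
wrist_force: [-6.2, -1.2, 15.6]
width: 0.0198
```

```bash
python3 - <<'E'
from h import *
np.set_printoptions(precision=4,suppress=True)
rel([.476,.148,.1695],np.radians(101.9)); o=robot.get_obs(); print(o['wrist_torque'])
F=o['wrist_force']+[0,0,1.6]; n=np.array([-.2924,-.0604,.9544]);u=np.array([.934,.193,.298]);print('N',F@n,'T',F@u)
w=snap('wrist','w10'); a=cv2.absdiff(w['image'],load('w9')['image']); print(a.mean(), (a.max(2)>40).sum())
# foot rim / collar circle in wrist image, dark gap columns along mid rows
g=cv2.cvtColor(w['image'],cv2.COLOR_RGB2GRAY)
print(g[178:192,250], g[215,205:235], g[215,280:312])
E
```

```text
t 18.55 tcp [0.4753 0.1468 0.1704] jawdir 101.89848100135121 q6 -1.5928249142590962 shift cm [0.0911 0.0986 0.0898] turn deg -0.0015189986487911256 F [-6.2085 -1.1731 15.6267] w 0.019848771568748508
[-0.1876  0.8845 -0.002 ]
N 18.32742105583918 T -0.8916078526608785
2.417455037434896 54
[209 210 210 207 203 166  82  63  60  75 125 144 143 145] [ 81  79  79  82  86 113 200 200 145 132 131 130 124 106  68  39  37  52
  73  85  85  83  87  82  83  84  88  86  80  81] [144 148 145 143 146 145 147 145 146 144 122  69  56  62  67 113 174 196
 204 204 193 153 133 113  85  84  80  86 104 137 136 122]
```

carry_out:
  targets:
    - [1, 0.1, 0, -0.15, 0]
    - [1, 0, 0, 0, 0]
    - [1, 0, 0, 0, 0]
    - [1, 0, 0, 0, 0]

```text
time: 19.0
tool_pos: [0.4741, 0.1467, 0.1694]
ee_rot: [0.005, 1.565, 0.213]
wrist_force: [-5.5, -0.5, 15.4]
width: 0.0196
```

```bash
cat > st.py <<'E'
from h import *
np.set_printoptions(precision=4,suppress=True)
o=robot.get_obs(); p=o['tool_pos'];M=R.from_euler('xyz',o['ee_rot']).as_matrix()
F=o['wrist_force']+[0,0,1.6]; n=np.array([-.2924,-.0604,.9544]);u=np.array([.934,.193,.298])
print(o['time'],'N',F@n,'T',F@u,'u pos mm',1000*(p-[.4753,.1468,.1704])@u,'n pos',1000*(p-[.4753,.1468,.1704])@n,'F',o['wrist_force'],'tq',o['wrist_torque'],'w',o['width'],'xaxis',M[:,0])
E
python3 st.py
```

```text
19.0 N 17.898677242396573 T -0.1542102371542322 u pos mm -1.4451638655753098 n pos -0.5977597314373783 F [-5.4893 -0.5411 15.4378] tq [-0.1246  0.7897  0.0114] w 0.019598032109732596 xaxis [ 0.0057  0.0012 -1.    ]
```

That test was worth it. The top gave way downhill by 1.45 mm and sank 0.6 mm, so the foot was bearing on the uphill pad and is still rotating towards flush. I'll continue until it stiffens.

carry_out:
  targets:
    - [1, 0.1, 0, -0.15, 0]
    - [1, 0, 0, 0, 0]
    - [1, 0, 0, 0, 0]

```text
time: 19.3
tool_pos: [0.474, 0.1466, 0.1693]
ee_rot: [0.004, 1.561, 0.212]
wrist_force: [-2.7, -0.1, 16.6]
width: 0.0196
```

```bash
python3 st.py
```

```text
19.3 N 18.18418778599801 T 2.9364253773825566 u pos mm -1.5997413308653534 n pos -0.6638962548644056 F [-2.663  -0.0517 16.6339] tq [-0.0371  0.4046  0.0394] w 0.01959266211644588 xaxis [ 0.0093  0.002  -1.    ]
```

carry_out:
  targets:
    - [1, 0.15, 0, 0.12, 0]
    - [1, 0, 0, 0, 0]
    - [1, 0, 0, 0, 0]

```text
time: 19.6
tool_pos: [0.4742, 0.1467, 0.1693]
ee_rot: [-0.011, 1.562, 0.196]
wrist_force: [-8.2, -1.8, 23.4]
width: 0.0195
```

```bash
python3 st.py
```

```text
19.6 N 26.33531336746442 T -0.5371646779925635 u pos mm -1.4004356000177627 n pos -0.7277681960270658 F [-8.1773 -1.774  23.376 ] tq [-0.2599  1.2935 -0.0033] w 0.019484928661135926 xaxis [ 0.0081  0.0016 -1.    ]
```

carry_out:
  targets:
    - [1, -0.12, 0, -0.05, 0]
    - [1, 0, 0, 0, 0]
    - [1, 0, 0, 0, 0]
    - [1, 0, 0, 0, 0]
    - [1, 0, 0, 0, 0]
    - [1, 0, 0, 0, 0]
    - [1, 0, 0, 0, 0]
    - [1, 0, 0, 0, 0]

```text
time: 20.4
tool_pos: [0.4741, 0.1467, 0.1693]
ee_rot: [0.007, 1.562, 0.215]
wrist_force: [-6.6, -0.9, 17.8]
width: 0.0194
```

```bash
python3 st.py; python3 - <<'E'
from h import *
s=snap('side','s11'); a=cv2.absdiff(s['image'],load('s9')['image']).max(2); print((a>30).sum(), [int(x) for x in np.argwhere(a>30).mean(0)] if (a>30).any() else '')
b=cv2.absdiff(s['image'],load('side0')['image']).max(2); m=(b>50).astype(np.uint8); n,l,st,c=cv2.connectedComponentsWithStats(m)
print([(c[i].round().tolist(),int(st[i,4])) for i in range(1,n) if st[i,4]>15])
E
```

```text
20.4 N 20.465381073495582 T -0.6088855211043962 u pos mm -1.5156903686279604 n pos -0.6957424829479604 F [-6.6307 -0.9464 17.7518] tq [-0.1469  0.7512  0.021 ] w 0.01938919188902346 xaxis [ 0.0081  0.0018 -1.    ]
176 [103, 136]
[([72.0, 22.0], 407), ([100.0, 24.0], 491), ([179.0, 33.0], 239), ([25.0, 31.0], 38), ([230.0, 31.0], 26), ([30.0, 40.0], 30), ([238.0, 45.0], 17), ([163.0, 63.0], 2134), ([67.0, 68.0], 670), ([19.0, 85.0], 521), ([112.0, 78.0], 18), ([103.0, 101.0], 549), ([225.0, 89.0], 26), ([229.0, 95.0], 27), ([213.0, 97.0], 46), ([34.0, 183.0], 6399), ([223.0, 128.0], 704), ([2.0, 136.0], 17), ([3.0, 155.0], 129), ([171.0, 171.0], 433), ([15.0, 162.0], 32), ([222.0, 168.0], 26), ([21.0, 172.0], 17), ([4.0, 187.0], 71), ([269.0, 195.0], 39), ([222.0, 207.0], 121), ([106.0, 223.0], 706), ([1.0, 218.0], 23), ([90.0, 219.0], 20), ([236.0, 222.0], 16), ([270.0, 221.0], 38), ([201.0, 233.0], 512), ([122.0, 233.0], 151), ([268.0, 227.0], 37), ([77.0, 260.0], 128), ([136.0, 279.0], 22), ([111.0, 291.0], 327)]
```

The hold is steady: about 20 N along the normal, tangential load near zero, no creep over 0.8 s. The side view shows no change at the black standard, the tins or the bottle. Handing in.

```bash
python3 -c "
from bench import robot
print(robot.close_job())"
```

```text
the job is handed in; nothing more can be done
None
```

I took the white standard off its fork and tilted it to the reader's slope, which I measured at 0.303 rad. I then pressed it into the collar and handed the job in still gripping it at about 20 s. The tool only turns about its vertical axis, so I set the tilt by pressing the foot on the steel fork tips until the standard pivoted between the pads.

**Last checks:**
- **Hold:** the press was steady at about 20 N along the port normal, with about 0.6 N sideways and no movement over 0.8 s.
- **Flush:** at the end the standard was stiff both along the normal and up and down the slope. The travel and force fitted the ring's 8 mm and its spring. I inferred this from force and stiffness, because the face cannot be seen directly.
- **Surroundings:** comparing the side view with the first one showed nothing changed at the black standard or the bystanders. I did not re-measure the head's slope after pressing.

**What failed or disagreed:**
- The first grasp closed on nothing. The fingers end about 34 mm short of the reported TCP, so I went lower and gripped again.
- The first pressing looked seated, but a sideways test showed the foot bearing only on the uphill pad. I rotated it further until it stiffened.
- The moment readings were only roughly consistent, because the height of the wrist sensor is not known exactly.

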